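# Take the worn drive coupling off the blender base, whichever way it is threaded

### The arm

A 6-joint arm with a two-finger parallel gripper is mounted at the origin on a cart in front of the work surface, level with it; the furniture and walls round the work are solid. World frame = base frame: x ahead of the robot, y to its left, z up, the work surface at z = 0. Lengths are in mm, angles in rad, forces in N, time in s.
With the tool pointing down it reaches from about 350 to 875 mm from the base axis. Payload 4.2 kg.
Tool frame: the origin (TCP) lies between the finger pads; the fingertips stand 25 mm ahead of it and the grasp point (between the pads) lies 6 mm ahead of it; z points along the fingers, y is the line along which they close (so a half turn about z gives the same grasp; the last joint's range is limited). The gripper opens to 85 mm and grips with 20 to 120 N. Pads are 22 mm wide; open, the fingers measure 114 mm over their backs; the gripper's body (76 mm by 85 mm) begins 54 mm behind the grasp point. The pads swing forward as they close: fully open they stand 13 mm farther back than shut.
Start: joints at [-1.032, 0.385, 0.008, 0, -1.194, -0.259], TCP at [172.618, -600.668, 256.312] pointing down, gripper open.
Joint ranges: [-3.14, 3.14], [-1.21, 2.06], [-1.07, 1.41], [-3.16, 2.05], [-2.99, -0.16], [-3.1, 3.1]. Speed limits (rad/s): [2.79, 2.79, 3.14, 3.14, 3.14, 3.14].

### API

Orientations are given as a unit quaternion [x, y, z, w].
In Python, from bench import arm gives the robot as it stands.
- The arm moves only by the shell command python3 -m pendant 'ROWS'. ROWS is JSON, a list of rows, each a list of 7 numbers: the shift along the tool's x, y, z in m, then the turn, a rotation vector about the tool's x, y, z in degrees, then the finger opening in m, from 0 to 0.0854. In form: [[x, y, z, wx, wy, wz, fingers], ...]. A call has 1 to 12 rows; each row shifts and turns the commanded pose from where the row before left it, along the tool's axes as they then stand; what a row does not reach is not made up. A row lasts 1/10 s, in which the tool goes at most 50 mm and 8.59 degrees, less where a joint would pass 70% of its speed; a pose out of reach is approached as far as the arm can. A call is refused whole if a number of a shift passes 0.05 or a number of a turn 8.59, either way. A call with a gripper value outside its range is refused whole. The fingers move at their own pace and stop on an object; the grip force is fixed at half the most. Time passes only in rows, so rows that do not move let the fingers close. It gives the time, the measured TCP pose, the force, the opening and the grip force at its end, in the units of the state.
- arm.read_state(): the state, without advancing time (a new reading comes with each control period).
- arm.get_image(name): name is "scene" or "top" or "wrist"; returns a dict with "image" (480x640x3 uint8, red, green, blue), "fx", "fy", "cx", "cy" (pixels), "xyz" and "rotation" of the camera in the world. Camera axes: x right, y down, z forward; pixel columns grow to the right and rows downward; lengths in mm; the calibration is good to about 2 mm. A picture is of the moment at which its call begins. There is no depth.
- arm.job_done(): hands the job in; it is judged then, once.
The state is a dict: "clock": time; "joints": joint angles; "joint_vel": joint speeds; "joint_efforts": joint torques, N m; "position": TCP position; "ee_rot": TCP orientation; "contact_force": force on the tool from outside, world axes, zero at the start; "wrist_torque": the same for the moment, N m; "gripper_width": finger opening in mm; "grasp_force": force on a finger pad.
Only numpy, scipy, OpenCV 4.12 (cv2) and the standard library are available. Lean on these libraries where they do the work, as an engineer would, in place of code of your own. Each camera call takes 0.05 s, during which the arm holds its last target. There are 200 camera calls.

### The job

The worn drive coupling on the blender's motor base has to come off, but nobody knows whether this model has a right-hand or a left-hand thread: try to loosen it one way, and if it is stuck, the other way, turn it until its thread lets go, then lift it off its shaft. Finish while still holding it level in the gripper, about 10 cm straight above the base, so do not put it down or let go. Leave the new coupling and everything else on the worktop alone.

Things in the scene. Friction and masses are not known exactly. Their poses are not given: they have to be found in the camera images.
- blender: Motor base of a jug blender, its jug taken off, fixed to the worktop: aluminium housing 184 x 184 mm at the foot, 130 mm high, dial on its front (-x) face. Origin: centre of its underside; z up. Behind it a wall shelf with jars overhangs the back of the worktop, from 360 mm up and from about x = 0.52 m on the right, 0.6 m in the middle: draw the arm in before swinging it across.
- deck (a point): Centre of the blender's flat round black deck (72 mm across), 130 mm above the blender's origin. The shaft, 17 mm high, stands here under the coupling; it is fixed and does not turn. Four posts for the jug rise 8 mm above the deck on its diagonals, all more than 58 mm from this point.
- coupling: White nylon twelve-sided drive coupling screwed onto the shaft in the middle of the deck: 50 mm across flats, skirt 23 mm high, with six small teeth on top 31 mm in all, 40 to 90 g. Origin: centre of its underside, on the deck at the start; z up; x axis through the middle of a flat (a flat every 30 degrees), at the start along the blender's x axis.
- thread (a point): Middle of the coupling, 11 mm above its underside: where to grip. Coarse quick thread, right-hand (loosens anticlockwise from above) or left-hand, not to be seen. The wrong way it meets a hard stop after 2 degrees. The right way it turns freely and the thread does not push it up; from 54 to 78 degrees (hard stop) from the start the thread has let go and it lifts straight off; 1.5 mm side play.
- spare: The new coupling, the same in shape, size and material, standing loose on the worktop at the robot's right; origin at the centre of its underside. Not to be touched.
- jug: The blender's jug with lid, standing at the back left, fixed; 138 mm across, 224 mm high, handle out to 111 mm from its axis. Origin: centre of its underside.
- low_tin: Bystander on the worktop: low round tin, 75 mm across, 58 mm high. Origin: centre of its underside; z up.
- honey_jar: Bystander on the worktop: round jar with a screw lid, 68 mm across, 94 mm high. Origin: centre of its underside; z up.
- sauce_bottle: Bystander on the worktop: oval squeeze bottle, 43 x 68 x 145 mm. Origin: centre of its underside; z up.
- squat_jar: Bystander on the worktop: squat round jar with a screw lid, 67 mm across, 82 mm high. Origin: centre of its underside; z up.
Not all that is in view belongs to the job. Leave any blue or pink look-alike of the coupling alone.

How it is judged:
By the outcome, as a careful person would: the job done as asked, in the order asked, and still so for the second after the job is handed in, while the arm keeps its last pose, push and grip.
It also fails if it takes over 35 s, if anything falls off the work surface, if the arm or the gripper's body presses on something with over 40 N, if the wrist force passes 120 N, or if a joint passes its speed limit or range.

## Working session

There is one attempt and no reset: what is moved stays moved. The work goes in short steps, Python scripts to look and compute and a shell command to move; the robot and the scene stay as the last step left them, time stands still between calls to the robot, and variables do not carry over. Pictures are saved under pics/ and viewed, at most 10 in all, crops included, and the job is handed in when it is done.

```bash
ls; mkdir -p pics
cat > h.py <<'E'
import cv2, numpy as np, pickle
from bench import arm
def snap(n,f):
    d=arm.get_image(n); cv2.imwrite(f'pics/{f}.png',d['image'][:,:,::-1]); pickle.dump(d,open(f'pics/{f}.pkl','wb')); return d
def load(f): return pickle.load(open(f'pics/{f}.pkl','rb'))
def ray(d,u,v):
    R=np.array(d['rotation']); R=R.reshape(3,3) if R.size==9 else __import__('scipy.spatial.transform',fromlist=['Rotation']).Rotation.from_quat(R).as_matrix()
    return np.array(d['xyz']),R@np.array([(u-d['cx'])/d['fx'],(v-d['cy'])/d['fy'],1])
def at_z(d,u,v,z):
    o,r=ray(d,u,v); return o+r*(z-o[2])/r[2]
def tri(a,b):
    (o,r),(p,s)=ray(*a),ray(*b); k=np.linalg.lstsq(np.c_[r,-s],p-o,rcond=None)[0]
    A,B=o+k[0]*r,p+k[1]*s; return (A+B)/2,np.linalg.norm(A-B)
E
python3 - <<'E'
from h import *
a=snap('scene','s0');b=snap('top','t0')
for d in(a,b): print(d['xyz'],d['rotation'],d['fx'],d['cx'],d['cy'])
s=arm.read_state(); print(s)
im=np.vstack([a['image'],b['image']])
E
```

```text
pics
[-481.34237024 -994.09808037 1119.6699922 ] [ 0.82689981 -0.34387184  0.16501388 -0.41323031] 569.77123982677 322.5328241240978 234.7929885506125
[ 140.94181859  -26.15134143 1538.58073063] [-0.69309176  0.71370343 -0.07359396  0.0695353 ] 597.4241475336273 316.35477042694447 234.28175134517892
{'clock': 0.1, 'joints': array([-1.03235956e+00,  3.85459731e-01,  6.76378660e-03, -4.22786524e-04,
       -1.19398337e+00, -2.58599879e-01]), 'joint_vel': array([-0.00192406, -0.00208776,  0.00431275,  0.00250095,  0.00012695,
       -0.00146448]), 'joint_efforts': array([ 1.20275795e-04, -3.93318808e+01,  1.88929546e+01,  4.19797316e+00,
       -2.64006616e-03, -1.70574914e-06]), 'position': array([ 172.51191243, -600.23298649,  255.34526764]), 'ee_rot': array([-1.39385085e-01,  9.90237786e-01,  9.43962883e-04, -1.84257794e-04]), 'contact_force': array([ 0.2746494 , -0.51335576,  0.42705867]), 'wrist_torque': array([ 0.01880815, -0.00909194, -0.01023879]), 'grasp_force': 0.0, 'gripper_width': 85.666055415906}
```

View pics/s0.png

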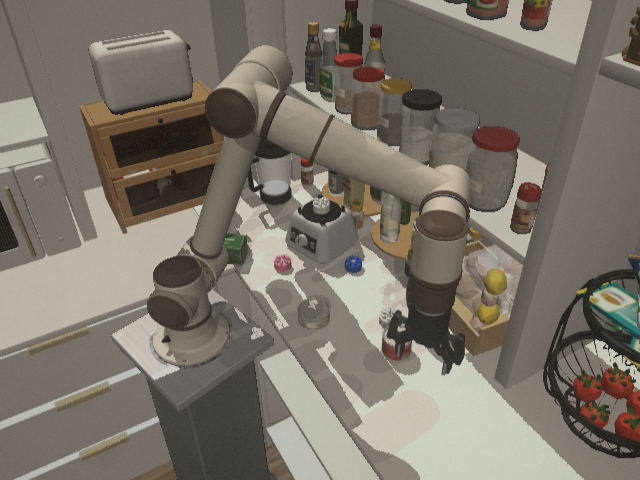

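View pics/t0.png

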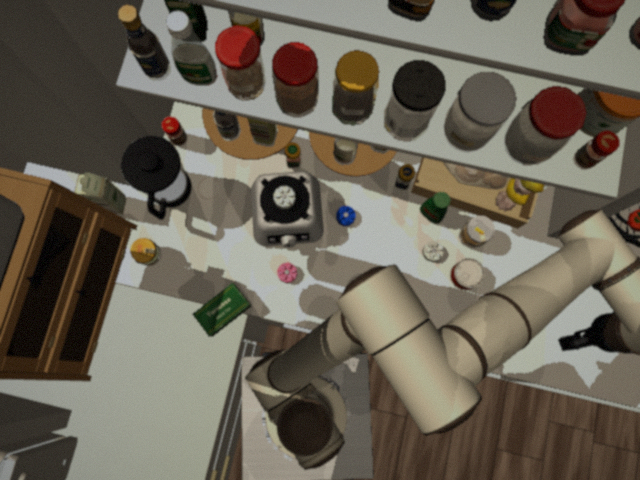

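The scene view shows the blender near (320,230) with the white coupling on its deck at about (320,203). The top view shows the same coupling at (284,198).

Look-alikes, as top / scene pixels:
- White on the deck: (284,198) / (320,203). This is the target.
- White spare standing on the worktop: (433,252) top, hidden behind the arm in the scene view.
- Blue: (345,216) / (354,264).
- Pink: (288,273) / (283,263).

I'll check the choice in one close crop.

Run:
```python
from h import *
a=load('s0');b=load('t0')
A=a['image'][175:275,270:370];B=b['image'][160:260,240:340]
f=lambda x:cv2.resize(x,(400,400),interpolation=cv2.INTER_CUBIC)
cv2.imwrite('pics/c0.png',np.hstack([f(A),f(B)])[:,:,::-1])
```

```text
(no output)
```

View pics/c0.png

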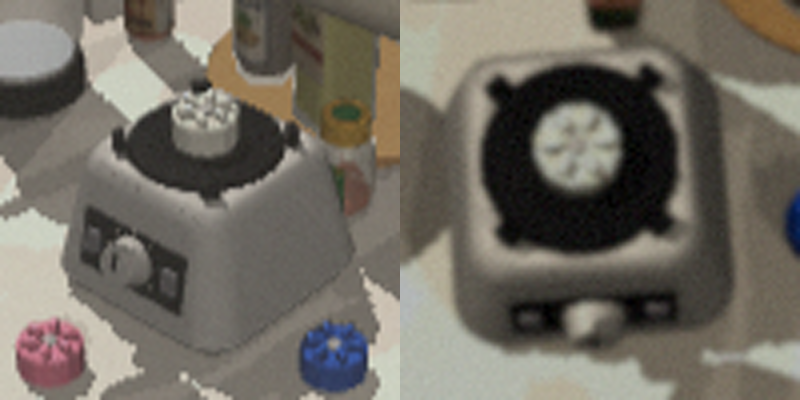

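The crop confirms the choice: the white twelve-sided coupling sits on the black deck. Its top centre is at scene (320.9,201.5) and top (283.9,196.2). The four posts and the dial give the yaw.

Run:
```python
from h import *
a=load('s0');b=load('t0')
c=lambda u,v:(240+u/4-.4,160+v/4-.4)
print('coup top',tri((a,320.9,201.5),(b,283.9,196.2)))
P=[at_z(b,*c(*p),138)[:2] for p in [(97,90),(252,78),(265,222),(110,233)]]
print('posts UL UR LR LL',P,'mean',np.mean(P,0))
ul,ur,lr,ll=P
x=(ul+ur-ll-lr);y=(ul+ll-ur-lr); print('yaw',np.degrees([np.arctan2(x[1],x[0]),np.arctan2(-y[0],y[1])]))
print('coup at z161',at_z(b,283.9,196.2,161))
for n,u,v,z in [('spare',433,252,31),('blue',345,216,31),('pink',288,273,31),('jugtop',148,163,224),('squat?',435,208,60),('shelfedge',300,120,360),('shelfR',600,185,360)]: print(n,at_z(b,u,v,z))
from scipy.spatial.transform import Rotation as R
print(R.from_quat(arm.read_state()['ee_rot']).as_matrix())
```

```text
coup top (array([520.3499743 ,  36.23948036, 157.11914909]), np.float64(0.8163018873416166))
posts UL UR LR LL [array([562.19868304,  85.50649154]), array([567.09029389,  -9.05672059]), array([476.63093844, -14.63169189]), array([472.52841449,  78.75361631])] mean [519.61208247  35.14292384]
yaw [3.91514655 2.73975625]
coup at z161 [518.94297944  36.30011628 161.        ]
spare [ 395.72875943 -336.83801383   31.        ]
blue [ 496.94363363 -115.15632499   31.        ]
pink [352.3745497   35.54171458  31.        ]
jugtop [589.69076066 344.51450783 224.        ]
squat? [ 504.40785332 -343.8144991    60.        ]
shelfedge [628.59845217  -9.53427642 360.        ]
shelfR [ 469.41578156 -621.31185973  360.        ]
[[-9.61143528e-01 -2.76048408e-01 -6.28066753e-04]
 [-2.76049104e-01  9.61141814e-01  1.81812985e-03]
 [ 1.01769366e-04  1.92086101e-03 -9.99998150e-01]]
```

```bash
python3 -m pendant '[[-0.015,0.015,0,0,0,0,0.085],[-0.025,0.025,0,0,0,0,0.085],[-0.025,0.025,0,0,0,0,0.085],[-0.025,0.025,0,0,0,0,0.085],[-0.025,0.025,0,0,0,0,0.085],[-0.025,0.025,0,0,0,0,0.085],[-0.025,0.025,0,0,0,0,0.085],[-0.025,0.025,0,0,0,0,0.085],[-0.025,0.025,0,0,0,0,0.085],[-0.025,0.025,0,0,0,0,0.085]]'
```

```text
clock: 1.1
position: [337.2, -302.3, 256.1]
ee_rot: [-0.139, 0.99, 0.0, -0.0]
contact_force: [0.9, 0.2, 0.4]
gripper_width: 85.1
grasp_force: 0.0
```

```bash
python3 -m pendant '[[-0.025,0.025,0,0,0,0,0.085],[-0.025,0.025,0,0,0,0,0.085],[-0.025,0.025,0,0,0,0,0.085],[-0.025,0.025,0,0,0,0,0.085],[-0.025,0.025,0,0,0,0,0.085],[-0.025,0.025,0,0,0,0,0.085],[-0.025,0.025,0,0,0,0,0.085],[-0.025,0.025,0,0,0,0,0.085],[-0.025,0.025,0,0,0,6,0.085],[-0.015,0.02,0,0,0,6.5,0.085],[0,0,0,0,0,0,0.085],[0,0,0,0,0,0,0.085]]'
python3 - <<'E'
from h import *
from scipy.spatial.transform import Rotation as R
d=snap('wrist','w0'); s=arm.read_state(); print(s['position'],s['joints'],R.from_quat(s['ee_rot']).as_matrix(),d['xyz'])
for z in(160,):
  o=np.array(d['xyz']);M=R.from_quat(d['rotation']).as_matrix();p=M.T@(np.array([519.5,36,z])-o);print(d['fx']*p[0]/p[2]+d['cx'],d['fy']*p[1]/p[2]+d['cy'])
E
```

```text
clock: 2.3
position: [502.1, -2.8, 255.7]
ee_rot: [-0.032, 0.999, -0.0, -0.001]
contact_force: [0.1, -0.3, -0.3]
gripper_width: 85.0
grasp_force: 0.0
[501.86127652  -3.29695318 255.88237648] [ 3.17379277e-01  1.75520680e-01 -2.87002872e-01 -1.96322000e-04
 -1.10952990e+00 -1.82552012e+00] [[-9.98042474e-01 -6.25272747e-02 -1.24919381e-03]
 [-6.25270410e-02  9.98043245e-01 -2.25293283e-04]
 [ 1.26083642e-03 -1.46743872e-04 -9.99999194e-01]] [435.30121728  -5.92187276 374.17136832]
372.85329362352957 280.42188681718045
```

View pics/w0.png

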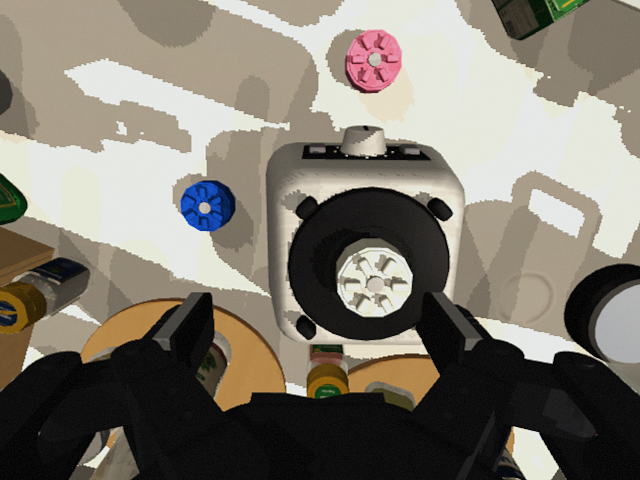

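The wrist view puts the white coupling at about (375,283), between the blue one at (207,205) and the pink one at (374,60). This agrees with the predicted (373,280). I'll move over it and take a second wrist view.

```bash
python3 -m pendant '[[-0.01,0.019,0,0,0,0,0.085],[-0.01,0.019,0,0,0,0,0.085],[0,0,0,0,0,0,0.085],[0,0,0,0,0,0,0.085],[0,0,0,0,0,0,0.085]]'
python3 - <<'E'
from h import *
d=snap('wrist','w1'); w=load('w0'); o,r=ray(d,0,0)
from scipy.spatial.transform import Rotation as R
M=R.from_quat(d['rotation']).as_matrix();p=M.T@(np.array([519.5,36,158])-o);u,v=int(d['fx']*p[0]/p[2]+d['cx']),int(d['fy']*p[1]/p[2]+d['cy']);print(u,v,arm.read_state()['position'])
f=lambda x:cv2.resize(x,(400,400),interpolation=cv2.INTER_CUBIC)
cv2.imwrite('pics/c1.png',np.hstack([f(w['image'][230:330,325:425]),f(d['image'][v-50:v+50,u-50:u+50])])[:,:,::-1])
E
```

```text
clock: 2.85
position: [519.4, 35.1, 256.3]
ee_rot: [-0.03, 1.0, -0.0, -0.0]
contact_force: [0.6, 0.2, 0.1]
gripper_width: 85.4
grasp_force: 0.0
317 250 [519.49204877  35.13595171 256.38445107]
```

View pics/c1.png

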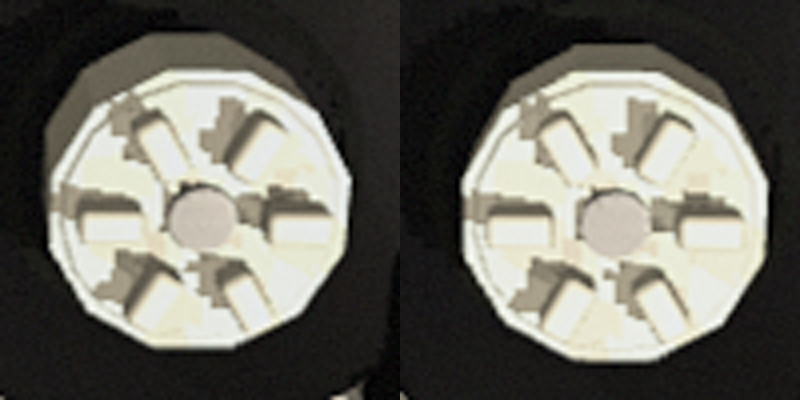

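Both crops show the skirt rim clearly. Its centre is at (374.6,281.8) in w0 and (320.5,253.6) in w1, and the flats line up with the tool axes to about 1°.

Run:
```python
from h import *
w,d=load('w0'),load('w1')
print(tri((w,374.6,281.8),(d,320.5,253.6)))
print(at_z(w,374.6,281.8,153),at_z(d,320.5,253.6,153),d['xyz'],arm.read_state()['position'])
# deck edge check from w0
print([at_z(w,*p,130) for p in [(289,262),(449,262),(369,188)]])
a=load('s0'); print('rim scene?',tri((a,320.9,203.5),(d,320.5,253.6)), tri((a,320.9,201.5),(d,(615-400)/4+267,(222)/4+200)))
```

```text
(array([522.81407671,  38.46040218, 153.9613323 ]), np.float64(0.04384934971895222))
[523.17446519  38.66175852 153.        ] [523.14145677  38.47947601 153.        ] [452.50741681  32.10064211 374.69779581] [519.49204877  35.13595171 256.38445107]
[array([520.77799414, -21.51523305, 130.        ]), array([513.15263707,  96.44895344, 130.        ]), array([462.70063818,  31.86204739, 130.        ])]
rim scene? (array([524.46085549,  39.04675429, 146.88830855]), np.float64(1.435335618094233)) (array([523.75471048,  38.8235527 , 154.48912811]), np.float64(0.5046765205217636))
```

Wrist and fixed cameras differ by about 3 mm. A third wrist view from a turned tool will separate the hand-eye offset, and the turn is wanted for the joint-6 range anyway.

```bash
python3 -m pendant '[[0,0,0,0,0,-8.5,0.085],[0,0,0,0,0,-8.5,0.085],[0,0,0,0,0,-8.5,0.085],[0,0,0,0,0,-8.5,0.085],[0,0,0,0,0,-8.5,0.085],[0,0,0,0,0,-8.5,0.085],[0,0,0,0,0,-8.5,0.085],[0,0,0,0,0,-8.5,0.085],[0,0,0,0,0,-8.5,0.085],[0,0,0,0,0,-8.5,0.085],[0,0,0,0,0,-5,0.085],[0,0,0,0,0,0,0.085]]'
python3 - <<'E'
from h import *
d=snap('wrist','w2'); o,r=ray(d,0,0); s=arm.read_state()
from scipy.spatial.transform import Rotation as R
M=R.from_quat(d['rotation']).as_matrix();p=M.T@(np.array([521,37,153])-o);u,v=int(d['fx']*p[0]/p[2]+d['cx']),int(d['fy']*p[1]/p[2]+d['cy']);print(u,v,s['position'],s['joints'])
cv2.imwrite('pics/c2.png',cv2.resize(d['image'][v-50:v+50,u-50:u+50],(600,600),interpolation=cv2.INTER_CUBIC)[:,:,::-1])
E
```

```text
clock: 4.1
position: [519.7, 35.4, 256.4]
ee_rot: [0.728, -0.685, 0.0, -0.0]
contact_force: [0.1, 0.4, -0.0]
gripper_width: 85.2
grasp_force: 0.0
314 248 [519.75593753  35.54414721 256.43907729] [ 3.80044316e-01  2.07544528e-01 -2.44485098e-01  6.10741200e-06
 -1.11870052e+00 -3.20907964e-01]
```

View pics/c2.png

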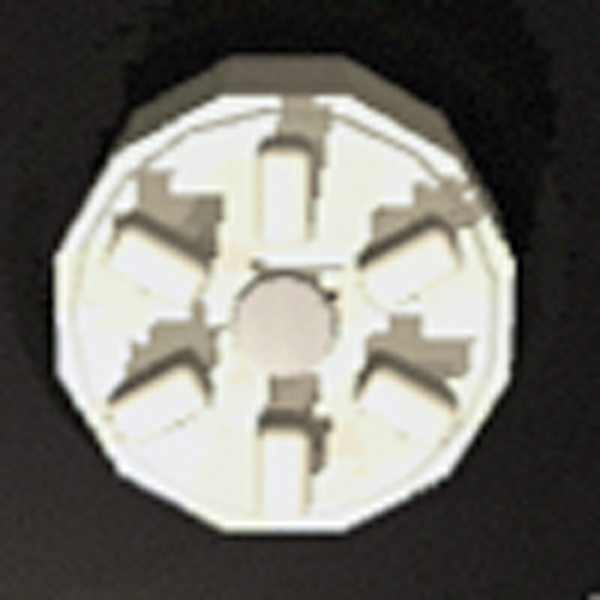

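In this turned view the rim spans x 55–516 and y 92–534 of the crop, so its centre is at about (311.2,249.8).

Run:
```python
from h import *
from scipy.spatial.transform import Rotation as R
A=[];B=[]
th={'w0':93.58,'w1':93.4,'w2':0}
q={'w1':[-.03,1,0,0],'w2':arm.read_state()['ee_rot'],'w0':[-.032,.999,0,0]}
for n,u,v in [('w0',374.6,281.8),('w1',320.5,253.6),('w2',311.2,249.8)]:
    p=at_z(load(n),u,v,153.3)[:2]; M=R.from_quat(q[n]).as_matrix()[:2,:2]
    print(n,p); A.append(np.c_[np.eye(2),M]); B.append(p)
x=np.linalg.lstsq(np.vstack(A),np.hstack(B),rcond=None); print('centre, tool offset',x[0],x[1])
M=R.from_quat(q['w2']).as_matrix(); print(M.round(3)); y=M[:,1]; print('closing dir',np.degrees(np.arctan2(y[1],y[0])))
s=arm.read_state(); print('shift tool mm',M.T@(np.r_[x[0][:2],0]-np.r_[s['position'][:2],0]))
```

```text
w0 [523.05527266  38.60128464]
w1 [523.04587525  38.47084422]
w2 [523.23517474  37.89855578]
centre, tool offset [5.23462406e+02 3.83098200e+01 3.96962852e-01 2.51256090e-01] [0.00878009]
[[ 0.059 -0.998  0.   ]
 [-0.998 -0.059  0.   ]
 [-0.    -0.    -1.   ]]
closing dir -176.6115838194922
shift tool mm [-2.54176869e+00 -3.86345233e+00  2.89153236e-04]
```

```bash
python3 -m pendant '[[-0.0025,-0.0035,0,0,0,0,0.062],[0,0,0.02,0,0,0,0.062],[0,0,0.02,0,0,0,0.062],[0,0,0.02,0,0,0,0.062],[0,0,0.01,0,0,0,0.062],[0,0,0,0,0,0,0.062],[0,0,0,0,0,0,0.062]]'
python3 - <<'E'
from h import *
d=snap('wrist','w3'); s=arm.read_state(); print(s['position'],s['gripper_width'],s['contact_force'],s['wrist_torque'])
E
```

```text
clock: 4.85
position: [524.0, 38.9, 187.0]
ee_rot: [0.729, -0.685, 0.0, -0.0]
contact_force: [-0.6, -0.4, -1.0]
gripper_width: 62.1
grasp_force: 0.0
[524.1481587   39.02262692 187.3325202 ] 62.165635934719155 [-0.13889146  0.21159458  0.2506844 ] [-0.01237982 -0.00878451 -0.01673521]
```

View pics/w3.png

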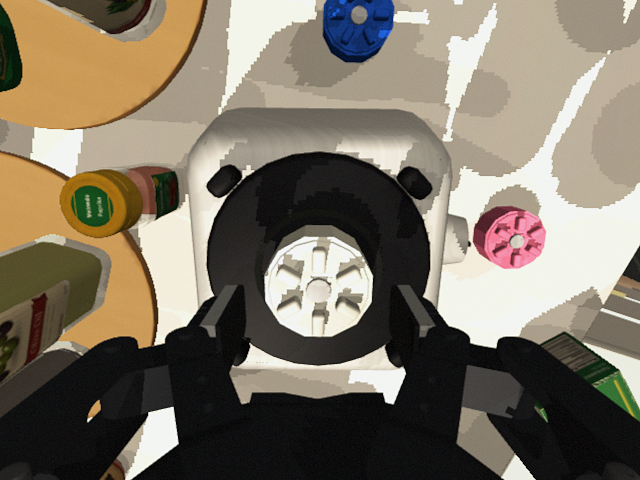

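The fingers straddle the coupling evenly: the pads are at u≈235 and 403, and the coupling is at u≈319. I'll descend in small steps and watch the force.

```bash
python3 -m pendant '[[0.0006,0.0008,0.01,0,0,0,0.06],[0,0,0.01,0,0,0,0.06],[0,0,0.005,0,0,0,0.06],[0,0,0.003,0,0,0,0.058],[0,0,0.001,0,0,0,0.058],[0,0,0,0,0,0,0.058]]'
python3 -m pendant '[[0,0,0.002,0,0,0,0.056],[0,0,0.001,0,0,0,0.056],[0,0,0,0,0,0,0.056]]'
```

```text
clock: 5.5
position: [522.7, 38.2, 157.2]
ee_rot: [0.729, -0.685, 0.0, 0.0]
contact_force: [-0.5, 0.5, 0.1]
gripper_width: 57.9
grasp_force: 0.0
clock: 5.8
position: [522.6, 38.2, 154.3]
ee_rot: [0.729, -0.685, -0.0, 0.0]
contact_force: [0.3, -0.8, -0.5]
gripper_width: 55.6
grasp_force: 0.0
```

```bash
python3 -m pendant '[[0.0002,-0.0005,0.001,0,0,0,0.054],[0,0,0.001,0,0,0,0.054],[0,0,0,0,0,0,0.054]]'; python3 -m pendant '[[0,0,0.001,0,0,0,0.054],[0,0,0.001,0,0,0,0.054],[0,0,0,0,0,0,0.054]]'
```

```text
clock: 6.1
position: [523.0, 38.0, 152.2]
ee_rot: [0.729, -0.685, -0.0, 0.0]
contact_force: [-0.7, 0.4, 0.1]
gripper_width: 54.0
grasp_force: 0.0
clock: 6.4
position: [523.2, 38.0, 151.3]
ee_rot: [0.729, -0.685, 0.0, -0.0]
contact_force: [-1.7, 0.0, 5.1]
gripper_width: 54.1
grasp_force: 2.8
```

The fingertips touch the deck at TCP z≈151. I'll back up 2.5 mm and grip.

```bash
python3 -m pendant '[[0,0,-0.0025,0,0,0,0.054],[0,0,0,0,0,0,0.045],[0,0,0,0,0,0,0.045],[0,0,0,0,0,0,0.045],[0,0,0,0,0,0,0.045],[0,0,0,0,0,0,0.045]]'; python3 -c "
from h import *
s=arm.read_state();print(s['wrist_torque'],s['contact_force'],s['joints'])"
```

```text
clock: 7.0
position: [523.7, 38.2, 153.7]
ee_rot: [0.729, -0.685, 0.001, -0.001]
contact_force: [-1.3, -0.5, 6.4]
gripper_width: 49.0
grasp_force: 62.7
[0.14028819 0.42991628 0.00051958] [-1.26854221 -0.46777946  6.43094153] [ 3.82238635e-01  3.17496772e-01 -3.79970028e-01  6.40884493e-04
 -8.71822895e-01 -3.20508036e-01]
```

```bash
python3 -m pendant '[[0,0,-0.001,0,0,0,0.045],[0,0,0,0,0,-2,0.045],[0,0,0,0,0,-2,0.045],[0,0,0,0,0,0,0.045]]'; python3 -c "
from h import *
s=arm.read_state();print(s['wrist_torque'],s['contact_force'],s['joints'])"
```

```text
clock: 7.4
position: [523.4, 38.1, 153.7]
ee_rot: [0.751, -0.66, -0.0, -0.001]
contact_force: [0.8, 1.1, 1.8]
gripper_width: 48.5
grasp_force: 62.1
[ 0.1153636  -0.2163218  -0.80574493] [0.7746083  1.06980173 1.7982916 ] [ 3.81780287e-01  3.17360800e-01 -3.79604498e-01 -8.36508882e-04
 -8.72828275e-01 -2.52968490e-01]
```

The resisting moment is already −0.8 N m after 4° anticlockwise, which looks like the hard stop. I'll go back and try clockwise.

```bash
python3 -m pendant '[[0,0,0,0,0,2,0.045],[0,0,0,0,0,2,0.045],[0,0,0,0,0,0,0.045]]';  python3 -c "
from h import *
s=arm.read_state();print(s['wrist_torque'])"; python3 -m pendant '[[0,0,0,0,0,2,0.045],[0,0,0,0,0,2,0.045],[0,0,0,0,0,2,0.045],[0,0,0,0,0,0,0.045]]'; python3 -c "
from h import *
s=arm.read_state();print(s['wrist_torque'],s['contact_force'],s['joints'])"
```

```text
clock: 7.7
position: [523.2, 38.1, 153.7]
ee_rot: [0.729, -0.685, 0.0, -0.0]
contact_force: [0.7, 0.3, 1.0]
gripper_width: 49.1
grasp_force: 62.1
[ 0.02160201 -0.20559     0.00183784]
clock: 8.1
position: [523.2, 38.1, 153.8]
ee_rot: [-0.692, 0.722, -0.0, -0.0]
contact_force: [0.8, 0.2, 0.7]
gripper_width: 49.0
grasp_force: 62.1
[ 0.07054719 -0.1090272  -0.03795438] [0.79803799 0.19997572 0.66549221] [ 3.82264189e-01  3.17287120e-01 -3.80032758e-01  1.67077295e-04
 -8.73442984e-01 -4.24361303e-01]
```

Clockwise is free, so it's a left-hand thread. I've turned 6° so far and will go on towards 66°.

```bash
python3 -m pendant '[[0,0,0,0,0,5,0.045],[0,0,0,0,0,5,0.045],[0,0,0,0,0,5,0.045],[0,0,0,0,0,5,0.045],[0,0,0,0,0,5,0.045],[0,0,0,0,0,5,0.045],[0,0,0,0,0,0,0.045]]'; python3 -c "
from h import *
s=arm.read_state();print(s['wrist_torque'],s['joints'])"
```

```text
clock: 8.8
position: [523.1, 38.0, 153.7]
ee_rot: [-0.482, 0.876, -0.0, -0.0]
contact_force: [-0.3, -0.1, 1.9]
gripper_width: 48.9
grasp_force: 62.1
[-0.01914579 -0.12246237 -0.01884759] [ 3.82150209e-01  3.17283339e-01 -3.80114584e-01  2.12276418e-04
 -8.73653542e-01 -9.47581345e-01]
```

```bash
python3 -m pendant '[[0,0,0,0,0,5,0.045],[0,0,0,0,0,5,0.045],[0,0,0,0,0,5,0.045],[0,0,0,0,0,5,0.045],[0,0,0,0,0,5,0.045],[0,0,0,0,0,5,0.045],[0,0,0,0,0,0,0.045],[0,0,0,0,0,0,0.045]]'
python3 - <<'E'
from h import *
d=snap('wrist','w4')
s=arm.read_state();print(s['wrist_torque'],s['joints'])
t=snap('top','t1'); 
f=lambda x:cv2.resize(x,(400,400),interpolation=cv2.INTER_CUBIC)
cv2.imwrite('pics/c4.png',np.hstack([f(d['image'][230:370,245:385]),f(t['image'][130:270,210:350])])[:,:,::-1])
E
```

```text
clock: 9.6
position: [523.0, 37.9, 153.7]
ee_rot: [-0.24, 0.971, -0.0, -0.0]
contact_force: [0.3, -0.4, 0.6]
gripper_width: 49.2
grasp_force: 62.1
[-0.02284796 -0.07194025 -0.0366709 ] [ 3.82080428e-01  3.17249139e-01 -3.80138474e-01  1.00303607e-04
 -8.73769105e-01 -1.46976997e+00]
```

View pics/c4.png

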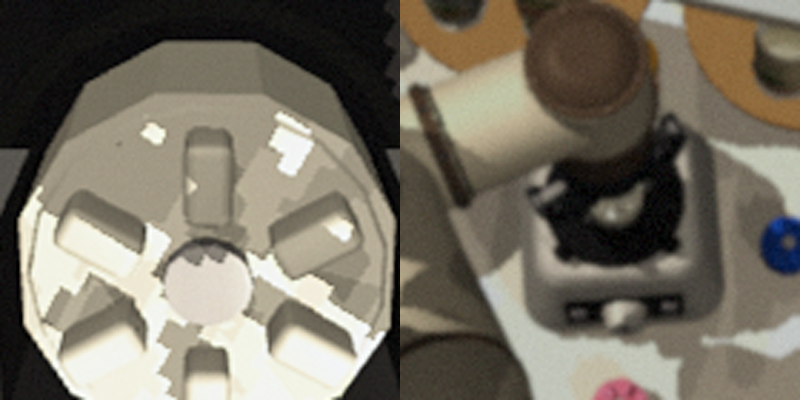

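The coupling sits in the pads exactly as before, with a tooth still vertical in the wrist view, so it turned with the gripper. Now I'll lift a little and watch the force.

```bash
python3 -m pendant '[[0,0,-0.001,0,0,0,0.045],[0,0,-0.002,0,0,0,0.045],[0,0,-0.002,0,0,0,0.045],[0,0,0,0,0,0,0.045]]'; python3 -c "
from h import *
s=arm.read_state();print(s['wrist_torque'],s['contact_force'])"
```

```text
clock: 10.1
position: [523.2, 38.1, 159.1]
ee_rot: [-0.238, 0.971, 0.0, 0.0]
contact_force: [0.3, 0.1, -0.8]
gripper_width: 48.8
grasp_force: 62.0
[ 0.03966528 -0.02001606 -0.06199974] [ 0.27577427  0.06495264 -0.83274381]
```

It's free, with only the part's weight on the wrist.

```bash
python3 -m pendant '[[0,0,-0.004,0,0,0,0.045],[0,0,-0.005,0,0,0,0.045],[0,0,-0.006,0,0,0,0.045],[0,0,-0.01,0,0,0,0.045],[0,0,-0.015,0,0,0,0.045],[0,0,-0.015,0,0,0,0.045],[0,0,-0.015,0,0,0,0.045],[0,0,-0.015,0,0,0,0.045],[0,0,-0.007,0,0,0,0.045],[0,0,-0.003,0,0,0,0.045],[0,0,0,0,0,0,0.045],[0,0,0,0,0,0,0.045]]'
python3 - <<'E'
from h import *
d=snap('wrist','w5');s=snap('scene','s1')
f=lambda x:cv2.resize(x,(400,400),interpolation=cv2.INTER_CUBIC)
cv2.imwrite('pics/c5.png',np.hstack([f(d['image'][180:420,200:440]),f(s['image'][150:290,250:390])])[:,:,::-1])
q=arm.read_state();print(q['contact_force'],q['wrist_torque'])
E
```

```text
clock: 11.3
position: [522.7, 38.0, 253.1]
ee_rot: [-0.238, 0.971, 0.0, -0.001]
contact_force: [-0.0, -0.2, -1.5]
gripper_width: 48.7
grasp_force: 62.0
[ 0.13737097  0.96603515 -1.08323763] [-0.02925197 -0.04432051  0.02911201]
```

View pics/c5.png

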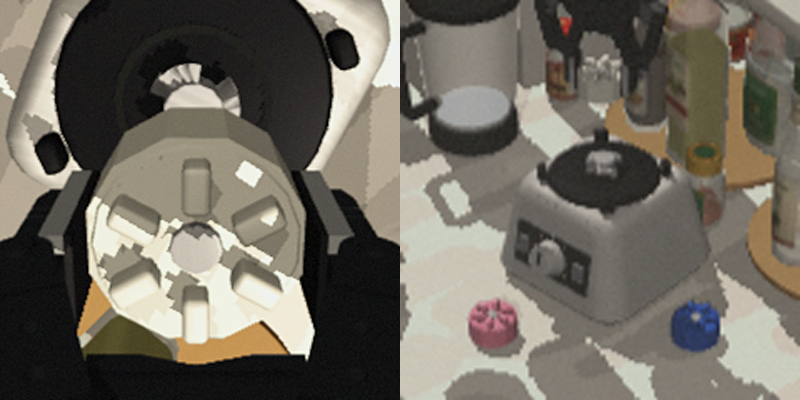

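The pictures show the coupling level between the fingers, about 100 mm above the deck, with the shaft bare and the look-alikes undisturbed. Handing in.

```bash
python3 -c "
from bench import arm
print(arm.job_done())"
```

```text
the job is handed in; nothing more can be done
None
```

The old coupling is off: it has a left-hand thread, let go after about 66° clockwise, and is held level in the gripper about 10 cm above the base; the job is handed in at about 11.4 s, with no verdict returned.

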